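# Snap the cap onto the spare-key tube and keep it pressed home

## Robot

A 6-joint arm with a two-finger parallel gripper is mounted at the origin on the work surface. World frame = base frame: x ahead of the robot, y to its left, z up, the work surface at z = 0. Lengths are in m, angles in rad, forces in N, time in s.
With the tool pointing down it reaches from about 0.3 to 0.875 m from the base axis. Payload 6.4 kg.
Tool frame: the origin (TCP) lies between the finger pads; the fingertips stand 19 mm ahead of it and the grasp point (between the pads) is the TCP (ctrl.tips_ahead is the z of the fingertips in the tool frame, in m); z points along the fingers, y is the line along which they close (so a half turn about z gives the same grasp; the last joint's range is limited). The gripper opens to 85 mm and grips with 20 to 120 N. Pads are 22 mm wide; open, the fingers measure 114 mm over their backs; the gripper's body (76 mm by 85 mm) begins 54 mm behind the grasp point. The pads swing forward as they close: fully open they stand 13 mm farther back than shut.
Start: joints at [1.026, 0.181, 1.607, -0, 1.354, -0.206], TCP at [0.191, 0.542, 0.25] pointing down, gripper open.
Joint ranges: [-2.99, 2.99], [-0.89, 2.07], [0.3, 2.58], [-1.14, 4.28], [0, 2.63], [-3.12, 3.12]. Speed limits (rad/s): [2.57, 2.57, 3.01, 3.14, 3.14, 3.14].

## Interface

Orientations are given as a unit quaternion [w, x, y, z].
In Python, from bench import readout, vision, ctrl gives the robot as it stands.
- The arm moves only by the tool play_rows, never from a script. Its arguments are lists of equal length, an entry for each row: "xyz": the shift along the tool's x, y, z in mm, a list of three; "rot": the turn, a rotation vector about the tool's x, y, z in rad, a list of three; "grip": the opening, from 0 (shut) to 1 (fully open). In form: {"xyz": [[x, y, z], ...], "rot": [[rx, ry, rz], ...], "grip": [grip, ...]}. A call has exactly 10 rows; each row is the pose to reach, as a shift and turn from the pose commanded when the call began, along the tool's axes at that moment; what a row does not reach only later rows make up. A row lasts 1/8 s, in which the tool goes at most 62.5 mm and 10.7 degrees, less where a joint would pass 70% of its speed; a pose out of reach is approached as far as the arm can. A call with a gripper value outside its range is refused whole. The fingers move at their own pace and stop on an object; the grip force is fixed at half the most. Time passes only in rows, so rows that repeat a pose let the fingers close, or fill a call up. It gives the time, the measured TCP pose, the force, the opening and the grip force at its end, in the units of the state.
- readout.get_obs(): the state, without advancing time (a new reading comes with each control period).
- vision.camera(name): name is "side" or "top" or "wrist"; returns a dict with "color" (420x560x3 uint8, red, green, blue), "depth" (420x560 float32, m along the optical axis (not along the pixel's ray), 0 where there is no reading), "camera_matrix" (3x3 intrinsics, pixels), "extrinsics" (4x4, takes a point from camera to world coordinates); the wrist camera has in their place "hand_eye" (4x4, takes a point from camera to tool coordinates, whose origin is the TCP and whose axes are the flange's). Camera axes: x right, y down, z forward; pixel columns grow to the right and rows downward; lengths in m; the calibration is good to about 2 mm. A picture is of the moment at which its call begins: read the wrist's pose just before it.
- ctrl.hand_in(): hands the job in; it is judged then, once.
The state is a dict: "time_s": time; "q": joint angles; "dq": joint speeds; "joint_efforts": joint torques, N m; "eef_pos": TCP position; "eef_rot": TCP orientation; "wrist_force": force on the tool from outside, world axes, zero at the start; "torque": the same for the moment, N m; "opening": opening from 0.0 (shut) to 1.0 (fully open); "grasp_force": force on a finger pad.
Only numpy, scipy, OpenCV 4.12 (cv2) and the standard library are available. Lean on these libraries where they do the work, as an engineer would, in place of code of your own. Each camera call takes 0.05 s, during which the arm holds its last target. There are 200 camera calls.

## Task

Close the stainless steel spare-key tube that stands upright in the coral key tray: pick up its loose steel cap from the cabinet top, set it upright over the tube's narrow neck and push it straight down until it clicks over the latch balls and its rim sits fully home on the tube's shoulder. Keep pressing down firmly after the click (about 10 N, the weight of a litre of water) and finish like that, with the gripper still on the cap and still pushing it down. Leave everything else on the cabinet where it is.

Things in the scene. Friction and masses are not known exactly. Their poses are not given: they have to be found in the camera images.
- cap: the tube's loose cap, brushed stainless steel, 70 g: a round cup standing mouth down on the cabinet top, 40 mm across, 32 mm tall (crown domed 0.8 mm more), ribbed round its middle. Origin: centre of its mouth (underside), z up. Inside, a 4 mm tall lip at the mouth leaves a 30 mm opening; above it the bore is 35 mm wide, ending 28 mm above the mouth. Grasp it anywhere across; any yaw fits the tube
- tube: stainless steel tube, 36 mm across, held fast and upright in the moulded cup of the coral tray. Origin: centre of its foot, 6 mm above the cabinet top; z up. Body 84 mm tall to a flat hard shoulder; on it a 28 mm wide neck, straight for 16 mm, then tapering to 20 mm at its top, 23 mm above the shoulder
- tube_shoulder (a point): centre of the tube's shoulder, 90 mm above the cabinet top: the cap's origin lies here when the cap is fully home; z along the tube
- neck_top (a point): centre of the top of the tube's neck, 113 mm above the cabinet top
- tray: coral hard-silicone key tray, 125 mm (x) by 205 mm (y), 22 mm tall, fixed to the cabinet top by its clinging underside; origin at the centre of its underside. Its round moulded cup, 52 mm across and 36 mm tall, at (15, 62) mm in its own axes, holds the tube
- fob: black car-key fob, 36 by 62 by 13 mm, lying in the tray; origin at the centre of its underside. Leave alone
- hook: grey plastic clip-on hook lying on its side, about 40 by 70 mm and 18 mm tall; origin near its middle, underneath. Leave alone
- tin: flat round closed tin of dark steel, 76 mm across, 26 mm tall; origin at the centre of its underside. Leave alone
- knob: chrome door knob standing on its 60 mm round rose, 61 mm tall, knob 55 mm across; origin at the centre of its underside. Leave alone
- key1: steel door key, 59 mm long, 4 mm thick, lying flat beside the door knob; origin underneath near its middle, x from bow to tip. Leave alone
- key2: steel door key like the other, lying on the other side of the door knob. Leave alone
- vase: white ceramic vase, 200 mm tall, 108 mm across at its widest, empty; origin at the centre of its foot. Leave alone
- latch_balls (a point): centre of the ring of four sprung 8 mm steel latch balls in the neck, 9 mm above the shoulder; they stand 2.6 mm proud. The cap's lip meets them with its mouth about 12 mm above the shoulder. The push peaks at about 8 to 13 N near 10 mm, drops away by 7 mm, and below 5 mm the balls spring out over the lip and draw the cap down (the click) to the hard shoulder
Mind the look-alikes: they are no part of the job. What is shaped like the cap but purple or turquoise is not meant.

How it is judged:
On the way, in this order (a step that is already met when the one before it is completed fails the run):
1. the cap is brought upright over the tube's neck, not yet pushed home (horizontal distance between cap and tube_shoulder below 0.006 m and z of cap in the frame of tube_shoulder between 0.005 and 0.023 m and angle between the z axis of cap and the z axis of tube_shoulder, either way round below 0.2 rad), for 0.05 s.
2. the cap has snapped over the balls, is home on the shoulder and is still being pressed down by the gripper with 5 N or more, for half a second (z of cap in the frame of tube_shoulder below 0.0018 m and horizontal distance between cap and tube_shoulder below 0.003 m and angle between the z axis of cap and the z axis of tube_shoulder, either way round below 0.07 rad and contact force between cap and tube above 5 N and contact force between the fingers and cap above 3 N), for 0.5 s.
At the end, for the whole second after the job is handed in: The cap is snapped on the tube, its rim within 1.8 mm of the shoulder, within 3 mm of the tube's axis and 0.07 rad of upright, and through the last second the gripper's fingers are still on it and press it down on the tube with more than 5 N (all of step 2 and z of cap in the frame of tube_shoulder above -0.003 m and angle between cap's own z axis and vertical below 0.1 rad); the arm keeps its last pose, push and grip.
It fails at once if the cap or the tube is pushed with more than 60 N (contact force between cap and tube above 60 N).
It fails at once if a bystander is shifted by more than 30 mm (distance of any of fob, hook, tin, knob, key1, key2, vase from where it was at the start of the episode above 0.03 m).
It also fails if it takes over 54 s, if anything falls off the work surface, if the arm or the gripper's body presses on something with over 40 N, if the wrist force passes 120 N, or if a joint passes its speed limit or range.

## Working session

There is one attempt and no reset: what is moved stays moved. The work goes in short steps, Python scripts to look and compute and a tool call to move; the robot and the scene stay as the last step left them, time stands still between calls to the robot, and variables do not carry over. Pictures are saved under pics/ and viewed, at most 10 in all, crops included, and the job is handed in when it is done.

Besides the shell and the picture viewer there is one more tool, called after "Call:" as name(argument=value, ...) on one line, values as JSON. play_rows: Moves the arm, as the interface text tells. Its arguments: {"type":"object","properties":{"xyz":{"type":"array","items":{"type":"array","items":{"type":"number"}}},"rot":{"type":"array","items":{"type":"array","items":{"type":"number"}}},"grip":{"type":"array","items":{"type":"number"}}},"required":["xyz","rot","grip"]}

```bash
mkdir -p pics
cat > h.py <<'E'
import numpy as np, cv2
from bench import readout, vision, ctrl
from scipy.spatial.transform import Rotation as R
def snap(n, f):
    o=readout.get_obs(); c=vision.camera(n)
    if n=="wrist":
        q=o["eef_rot"]; T=np.eye(4); T[:3,:3]=R.from_quat([q[1],q[2],q[3],q[0]]).as_matrix(); T[:3,3]=o["eef_pos"]
        c["extrinsics"]=T@c["hand_eye"]
    cv2.imwrite(f"pics/{f}.png",c["color"][:,:,::-1]); np.savez(f"pics/{f}.npz",**{k:c[k] for k in("color","depth","camera_matrix","extrinsics")})
    return c
def cloud(c):
    K=c["camera_matrix"];d=c["depth"];v,u=np.mgrid[:d.shape[0],:d.shape[1]]
    P=np.stack([(u-K[0,2])/K[0,0]*d,(v-K[1,2])/K[1,1]*d,d],-1)
    E=c["extrinsics"];W=P@E[:3,:3].T+E[:3,3]; W[d==0]=np.nan
    return W
E
python3 -c "
from h import *
a=snap('top','top1');b=snap('side','side1')
print(readout.get_obs())
print(a['extrinsics'],b['extrinsics'])"
```

```text
{'time_s': 0.1, 'q': array([ 1.02572113e+00,  1.81486369e-01,  1.60790170e+00,  1.47160091e-05,
        1.35382540e+00, -2.06275835e-01]), 'dq': array([ 5.80760199e-04, -2.36584373e-03, -2.21714208e-03,  7.01968833e-04,
        3.56114553e-05, -2.64378561e-04]), 'joint_efforts': array([ 1.41100107e-03, -4.45882916e+01, -3.52234447e+01, -2.52468080e-04,
        4.24101076e-03, -3.22883864e-05]), 'eef_pos': array([0.19082052, 0.54191369, 0.24946625]), 'eef_rot': array([-3.04024199e-04,  1.68592164e-01,  9.85685561e-01, -7.51258057e-04]), 'wrist_force': array([ 0.40302159,  0.24032831, -0.44185945]), 'torque': array([ 0.04152974, -0.02739339,  0.03238212]), 'grasp_force': 0.0, 'opening': 1.000233652930021}
[[ 0.00324909 -0.99522886  0.09751389  0.46539654]
 [-0.9997391  -0.00543752 -0.02218487  0.05209576]
 [ 0.02260926 -0.09741637 -0.99498687  1.27235455]
 [ 0.          0.          0.          1.        ]] [[-0.94212486 -0.24511759  0.22873153  0.40359556]
 [-0.33522462  0.69894753 -0.6317411   0.54786422]
 [-0.00502048 -0.67185543 -0.74066529  0.70569338]
 [ 0.          0.          0.          1.        ]]
```

View pics/top1.png

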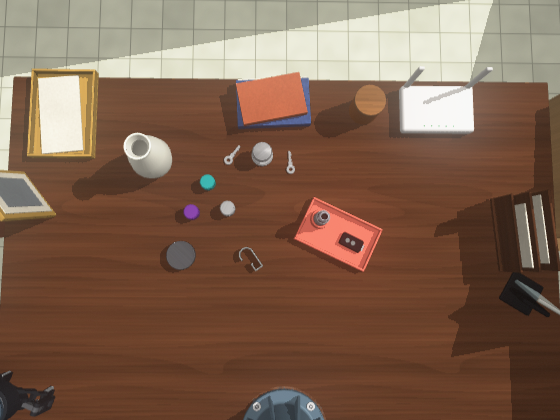

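View pics/side1.png

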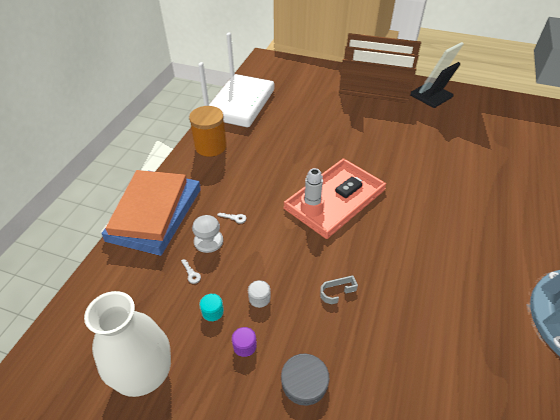

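In the top view the steel cap is at (227,208). Possible mix-ups are the turquoise cap (207,182), the purple cap (191,212) and the chrome knob (262,153). The tube neck is at about (321,217). In the side view the cap is at (259,293) and the tube top at (314,172). Next I measure both and check the choice in a close crop.

```bash
python3 -c "
from h import *
for f,boxes in (('top1',{'cap':(215,196,240,222),'tube':(305,203,336,232)}),('side1',{'cap':(243,278,275,310),'tube':(298,160,328,215)})):
    c=np.load(f'pics/{f}.npz');W=cloud(c)
    for n,(x0,y0,x1,y1) in boxes.items():
        w=W[y0:y1,x0:x1].reshape(-1,3)
        for lo,hi in ((.02,.06),(.028,.04),(.06,.085),(.085,.1),(.1,.12)):
            p=w[(w[:,2]>lo)&(w[:,2]<hi)]
            if len(p): print(f,n,lo,hi,len(p),p.mean(0).round(4),p.min(0).round(4),p.max(0).round(4))
a=cv2.imread('pics/top1.png')[165:265,165:345];b=cv2.imread('pics/side1.png')[150:330,180:390]
cv2.imwrite('pics/crop1.png',np.vstack([cv2.resize(a,(540,300),interpolation=2),np.pad(cv2.resize(b,(350,300),interpolation=2),((0,0),(0,190),(0,0)))]))
"
```

```text
top1 cap 0.02 0.06 179 [0.5844 0.1503 0.0312] [0.5649 0.1317 0.0214] [0.6043 0.1689 0.0374]
top1 cap 0.028 0.04 161 [0.5843 0.1508 0.0318] [0.567  0.1317 0.028 ] [0.6043 0.1689 0.0374]
top1 tube 0.02 0.06 170 [ 0.5626 -0.0896  0.0308] [ 0.5336 -0.1379  0.0202] [ 0.599  -0.0573  0.06  ]
top1 tube 0.028 0.04 93 [ 0.5531 -0.0887  0.0342] [ 0.5336 -0.1208  0.0283] [ 0.5979 -0.0724  0.0399]
top1 tube 0.06 0.085 19 [ 0.549  -0.0853  0.0696] [ 0.5398 -0.0979  0.0604] [ 0.5698 -0.0793  0.0849]
top1 tube 0.085 0.1 52 [ 0.5553 -0.0918  0.0906] [ 0.5406 -0.113   0.0852] [ 0.5739 -0.0793  0.0999]
top1 tube 0.1 0.12 104 [ 0.557  -0.0963  0.1086] [ 0.5424 -0.1105  0.1013] [ 0.5699 -0.0828  0.1155]
side1 cap 0.02 0.06 378 [0.5813 0.1549 0.0303] [0.5631 0.1321 0.02  ] [0.6028 0.1722 0.0353]
side1 cap 0.028 0.04 322 [0.5821 0.1531 0.0314] [0.5632 0.1321 0.028 ] [0.6028 0.1713 0.0353]
side1 tube 0.02 0.06 400 [ 0.5549 -0.088   0.0354] [ 0.5308 -0.2103  0.02  ] [ 0.5949 -0.0564  0.0596]
side1 tube 0.028 0.04 177 [ 0.5524 -0.0838  0.0343] [ 0.5308 -0.1151  0.028 ] [ 0.5792 -0.0701  0.0399]
side1 tube 0.06 0.085 151 [ 0.5518 -0.083   0.0725] [ 0.5372 -0.0991  0.0603] [ 0.5719 -0.0772  0.085 ]
side1 tube 0.085 0.1 115 [ 0.5531 -0.0859  0.0916] [ 0.5378 -0.1056  0.0852] [ 0.5725 -0.077   0.0998]
side1 tube 0.1 0.12 145 [ 0.5541 -0.092   0.1078] [ 0.5398 -0.1069  0.1002] [ 0.5701 -0.0801  0.1159]
```

View pics/crop1.png

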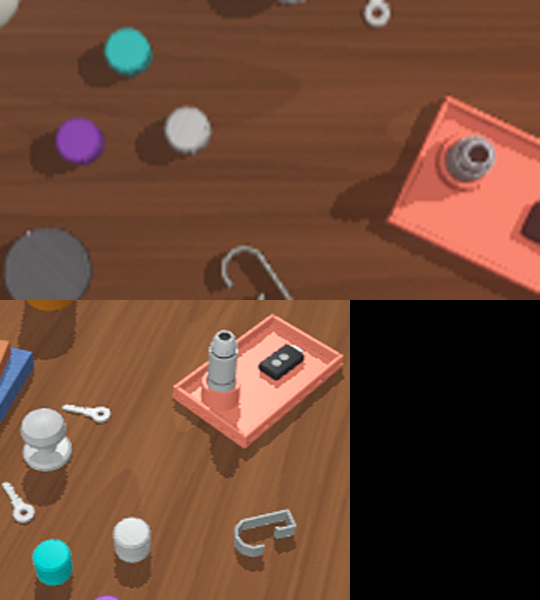

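The choice is confirmed: the silver ribbed cap is at about (0.584, 0.151) and the tube at about (0.556, -0.094). I'll move above the cap, turned 90° so the fingers close clear of its neighbours.

Call:
play_rows(xyz=[[-50, -24, 5], [-100, -48, 10], [-150, -71, 15], [-200, -95, 20], [-250, -119, 25], [-300, -143, 30], [-350, -167, 35], [-400, -190, 40], [-450, -214, 45], [-500, -238, 50]], rot=[[0, 0, 0.157], [0, 0, 0.314], [0, 0, 0.471], [0, 0, 0.628], [0, 0, 0.785], [0, 0, 0.942], [0, 0, 1.1], [0, 0, 1.257], [0, 0, 1.414], [0, 0, 1.571]], grip=[1, 1, 1, 1, 1, 1, 1, 1, 1, 1])

```text
time_s: 1.35
eef_pos: [0.5844, 0.1502, 0.1997]
eef_rot: [-0.0, 0.818, 0.576, -0.0]
wrist_force: [0.8, 0.2, 0.3]
opening: 1.006
grasp_force: 0.0
```

```bash
python3 -c "
from h import *
c=snap('wrist','w1');o=readout.get_obs();print(o['eef_pos'],o['eef_rot'],o['wrist_force'])
W=cloud(c);K=c['camera_matrix']
m=(W[...,2]>.026)&(W[...,2]<.04)&(np.hypot(W[...,0]-.584,W[...,1]-.151)<.03)
p=W[m];print(len(p),p.min(0),p.max(0),(p.min(0)+p.max(0))/2,p.mean(0))
"
```

```text
[0.58852535 0.14482797 0.1991601 ] [1.84964785e-03 8.20729132e-01 5.71314510e-01 4.29995649e-05] [ 0.66135116 -4.62777927  0.30973043]
1365 [0.56364865 0.13234635 0.02625472] [0.60343109 0.17198997 0.03427611] [0.58353987 0.15216816 0.03026541] [0.58387312 0.15292333 0.03165161]
```

View pics/w1.png

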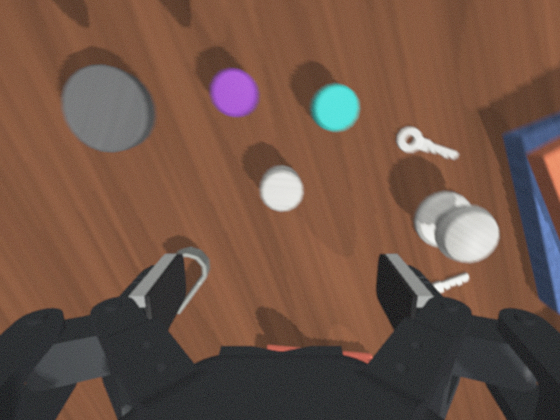

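The wrist view shows the steel cap at (281,188), with purple at (235,92), turquoise at (336,107), and both finger lanes clear. I'll go down and grip.

Call:
play_rows(xyz=[[1, -1, 30], [1, -1, 65], [1, -1, 100], [1, -1, 130], [1, -1, 152], [1, -1, 165], [1, -1, 172], [1, -1, 176], [1, -1, 176], [1, -1, 176]], rot=[[0, 0, 0], [0, 0, 0], [0, 0, 0], [0, 0, 0], [0, 0, 0], [0, 0, 0], [0, 0, 0], [0, 0, 0], [0, 0, 0], [0, 0, 0]], grip=[1, 1, 1, 1, 1, 1, 1, 1, 1, 0.7])

```text
time_s: 2.65
eef_pos: [0.5835, 0.153, 0.025]
eef_rot: [0.0, 0.816, 0.578, 0.001]
wrist_force: [0.3, -0.4, 0.5]
opening: 0.821
grasp_force: 0.0
```

Call:
play_rows(xyz=[[0, 0, 0], [0, 0, 0], [0, 0, 0], [0, 0, 0], [0, 0, 0], [0, 0, 0], [0, 0, 0], [0, 0, 0], [0, 0, 0], [0, 0, 0]], rot=[[0, 0, 0], [0, 0, 0], [0, 0, 0], [0, 0, 0], [0, 0, 0], [0, 0, 0], [0, 0, 0], [0, 0, 0], [0, 0, 0], [0, 0, 0]], grip=[0.5, 0.3, 0, 0, 0, 0, 0, 0, 0, 0])

```text
time_s: 3.9
eef_pos: [0.5836, 0.153, 0.0251]
eef_rot: [0.0, 0.816, 0.578, 0.001]
wrist_force: [-0.9, 0.3, 5.6]
opening: 0.454
grasp_force: 60.7
```

Gripped: the opening is about 38.6 mm. I'll lift and carry to above the tube.

Call:
play_rows(xyz=[[0, 0, -15], [0, 0, -45], [0, 0, -85], [0, 0, -125], [0, 0, -155], [0, 0, -172], [0, 0, -175], [0, 0, -175], [0, 0, -175], [0, 0, -175]], rot=[[0, 0, 0], [0, 0, 0], [0, 0, 0], [0, 0, 0], [0, 0, 0], [0, 0, 0], [0, 0, 0], [0, 0, 0], [0, 0, 0], [0, 0, 0]], grip=[0, 0, 0, 0, 0, 0, 0, 0, 0, 0])

```text
time_s: 5.15
eef_pos: [0.5824, 0.1529, 0.1981]
eef_rot: [-0.001, 0.816, 0.578, -0.001]
wrist_force: [-0.7, -0.3, -0.9]
opening: 0.454
grasp_force: 60.3
```

Call:
play_rows(xyz=[[-20, 5, 0], [-55, 13, 0], [-95, 22, 0], [-135, 31, 0], [-175, 40, 0], [-210, 48, 0], [-232, 53, 0], [-242, 56, 0], [-242, 56, 0], [-242, 56, 0]], rot=[[0, 0, 0], [0, 0, 0], [0, 0, 0], [0, 0, 0], [0, 0, 0], [0, 0, 0], [0, 0, 0], [0, 0, 0], [0, 0, 0], [0, 0, 0]], grip=[0, 0, 0, 0, 0, 0, 0, 0, 0, 0])

```text
time_s: 6.4
eef_pos: [0.5552, -0.0932, 0.1992]
eef_rot: [-0.0, 0.816, 0.578, 0.0]
wrist_force: [0.2, 0.7, -0.2]
opening: 0.452
grasp_force: 60.3
```

```bash
python3 -c "
from h import *
o=readout.get_obs();print(o['eef_pos'],o['eef_rot'],o['wrist_force'],o['opening'])
c=snap('wrist','w2');s=snap('side','s2');t=snap('top','t2')
W=cloud(c)
for lo,hi in ((.08,.095),(.095,.104),(.105,.118),(.14,.19)):
  m=(W[...,2]>lo)&(W[...,2]<hi)&(np.hypot(W[...,0]-.556,W[...,1]+.092)<.03)
  p=W[m]
  if len(p): print(lo,len(p),p.min(0),p.max(0),(p.min(0)+p.max(0))/2,p.mean(0))
a=cv2.imread('pics/w2.png');b=cv2.imread('pics/s2.png')[90:230,240:390]
cv2.imwrite('pics/c2.png',np.hstack([cv2.resize(a,(400,300)),cv2.resize(b,(321,300),interpolation=2)]))
"
```

```text
[ 0.55523291 -0.09320979  0.19917436] [-2.31298961e-04  8.16090611e-01  5.77923923e-01  2.08392469e-05] [ 0.23785019  0.7125009  -0.19305028] 0.4524864314202821
0.08 512 [ 0.5383317  -0.10994816  0.08014518] [ 0.57381774 -0.07752249  0.09468257] [ 0.55607472 -0.09373532  0.08741388] [ 0.55885043 -0.08650393  0.0889342 ]
0.095 154 [ 0.5450987  -0.09488411  0.09505009] [ 0.57171453 -0.07975871  0.10398036] [ 0.55840661 -0.08732141  0.09951523] [ 0.5597065  -0.08489334  0.10035176]
0.105 712 [ 0.54260498 -0.10314729  0.10503959] [ 0.56979857 -0.08181861  0.11409498] [ 0.55620178 -0.09248295  0.10956729] [ 0.55807277 -0.09039176  0.10953096]
0.14 995 [ 0.53038997 -0.096247    0.17288336] [ 0.58561746 -0.07369539  0.18998347] [ 0.55800371 -0.08497119  0.18143341] [ 0.56008735 -0.07952409  0.1835914 ]
```

View pics/c2.png

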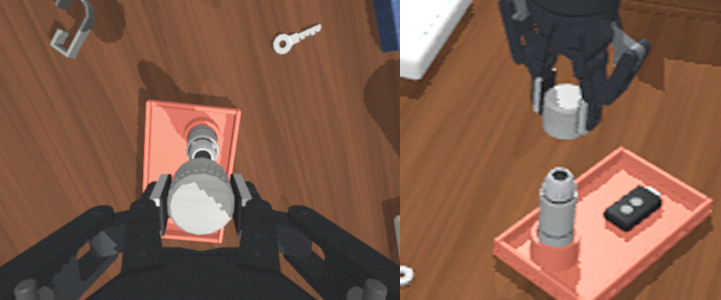

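The cap sits upright in the fingers, directly above the tube (wrist crop: cap (200,195), neck (205,150)). I'll fit circles to the cap and tube walls in the same images to get the relative offset.

```bash
cat > fit.py <<'E'
from h import *
from scipy.optimize import least_squares
import sys
def fit(W,c0,r,lo,hi):
    m=(W[...,2]>lo)&(W[...,2]<hi)&(np.hypot(W[...,0]-c0[0],W[...,1]-c0[1])<r+.005); p=W[m]
    if len(p)<15: return len(p)
    s=least_squares(lambda c:np.hypot(p[:,0]-c[0],p[:,1]-c[1])-r,c0,loss='soft_l1',f_scale=.0007)
    return len(p),s.x.round(4),round(float(np.median(np.abs(s.fun))),5)
zm=float(sys.argv[1]); o=eval(sys.argv[2])
for f in sys.argv[3:]:
    W=cloud(np.load(f'pics/{f}.npz'))
    print(f,'cap',fit(W,o,.02,zm+.005,zm+.029),'body',fit(W,(.556,-.093),.018,.05,.086),'neck',fit(W,(.556,-.093),.014,.092,.104))
    m=np.hypot(W[...,0]-o[0],W[...,1]-o[1])<.012; z=W[m][:,2]; print(' crown z',np.percentile(z[z>zm+.02],[10,50,90]).round(4) if (z>zm+.02).any() else None)
E
python3 fit.py .174 '(.5555,-.0935)' w2 s2 t2; python3 fit.py 0 '(.584,.151)' top1 side1 w1
```

```text
w2 cap (1926, array([ 0.5547, -0.0943]), 0.00032) body (335, array([ 0.5559, -0.096 ]), 0.00013) neck (183, array([ 0.556 , -0.0955]), 0.00049)
 crown z [0.2058 0.2071 0.2708]
s2 cap (209, array([ 0.5548, -0.0949]), 0.00091) body (215, array([ 0.5555, -0.0967]), 0.00055) neck (66, array([ 0.5557, -0.0965]), 0.00077)
 crown z [0.2054 0.2074 0.2834]
t2 cap 0 body 1 neck 0
 crown z [0.5386 0.5405 0.5423]
top1 cap (47, array([0.5853, 0.1508]), 0.00137) body (25, array([ 0.5578, -0.0971]), 0.00018) neck (21, array([ 0.557, -0.097]), 0.00092)
 crown z [0.0283 0.0315 0.035 ]
side1 cap (158, array([0.5832, 0.151 ]), 0.00036) body (212, array([ 0.5555, -0.0967]), 0.0006) neck (72, array([ 0.5554, -0.0962]), 0.00069)
 crown z [0.0308 0.032  0.0332]
w1 cap (151, array([0.5833, 0.1517]), 0.00025) body 0 neck 0
 crown z [0.0327 0.2653 0.2732]
```

Both cameras agree that the tube is offset from the cap by (+1.0, -1.7) mm, which is [-1.3, +1.5] in tool axes. The mouth is at z≈0.174. I'll lower it over the neck to about 15 mm above the shoulder.

Call:
play_rows(xyz=[[-1.3, 1.5, 5], [-1.3, 1.5, 15], [-1.3, 1.5, 27], [-1.3, 1.5, 39], [-1.3, 1.5, 49], [-1.3, 1.5, 56], [-1.3, 1.5, 60], [-1.3, 1.5, 64], [-1.3, 1.5, 67], [-1.3, 1.5, 69]], rot=[[0, 0, 0], [0, 0, 0], [0, 0, 0], [0, 0, 0], [0, 0, 0], [0, 0, 0], [0, 0, 0], [0, 0, 0], [0, 0, 0], [0, 0, 0]], grip=[0, 0, 0, 0, 0, 0, 0, 0, 0, 0])

```text
time_s: 7.8
eef_pos: [0.5564, -0.0956, 0.1303]
eef_rot: [0.0, 0.816, 0.578, 0.0]
wrist_force: [-0.0, -0.1, -1.3]
opening: 0.45
grasp_force: 60.3
```

```bash
python3 -c "
from h import *
o=readout.get_obs();print(o['eef_pos'],o['wrist_force'],o['opening'])
snap('wrist','w3');snap('side','s3');o=readout.get_obs();print(o['eef_pos'],o['wrist_force'])
";python3 fit.py .105 '(.5565,-.0955)' w3 s3
```

```text
[ 0.55636233 -0.0956381   0.1302922 ] [-0.04678055 -0.10847384 -1.25784172] 0.4496045612346949
[ 0.55621757 -0.09558235  0.13016212] [-0.08628185 -0.23839381  0.00374362]
w3 cap (1912, array([ 0.5558, -0.0967]), 0.00034) body (797, array([ 0.5559, -0.096 ]), 0.00013) neck 2
 crown z [0.137  0.1854 0.2026]
s3 cap (165, array([ 0.5557, -0.0973]), 0.00086) body (209, array([ 0.5555, -0.0965]), 0.00055) neck (34, array([ 0.5549, -0.0957]), 0.00087)
 crown z [0.1359 0.1384 0.212 ]
```

The cap is over the neck with no lateral force, within 0.7 mm. I'll push in slowly and check the force.

Call:
play_rows(xyz=[[0.5, -0.2, 0], [0.5, -0.2, 1], [0.5, -0.2, 2], [0.5, -0.2, 3], [0.5, -0.2, 4], [0.5, -0.2, 5], [0.5, -0.2, 6], [0.5, -0.2, 6], [0.5, -0.2, 6], [0.5, -0.2, 6]], rot=[[0, 0, 0], [0, 0, 0], [0, 0, 0], [0, 0, 0], [0, 0, 0], [0, 0, 0], [0, 0, 0], [0, 0, 0], [0, 0, 0], [0, 0, 0]], grip=[0, 0, 0, 0, 0, 0, 0, 0, 0, 0])

```text
time_s: 9.15
eef_pos: [0.557, -0.0953, 0.1255]
eef_rot: [0.001, 0.816, 0.578, 0.001]
wrist_force: [-1.1, 1.0, 5.7]
opening: 0.453
grasp_force: 61.2
```

Call:
play_rows(xyz=[[0, 0, 1], [0, 0, 2], [0, 0, 3], [0, 0, 4], [0, 0, 5], [0, 0, 6], [0, 0, 7], [0, 0, 7], [0, 0, 7], [0, 0, 7]], rot=[[0, 0, 0], [0, 0, 0], [0, 0, 0], [0, 0, 0], [0, 0, 0], [0, 0, 0], [0, 0, 0], [0, 0, 0], [0, 0, 0], [0, 0, 0]], grip=[0, 0, 0, 0, 0, 0, 0, 0, 0, 0])

```text
time_s: 10.4
eef_pos: [0.5562, -0.0951, 0.1174]
eef_rot: [-0.0, 0.816, 0.578, -0.0]
wrist_force: [-0.6, 0.5, -0.9]
opening: 0.453
grasp_force: 61.2
```

The cap is past the force peak. I'll seat it on the shoulder and press.

Call:
play_rows(xyz=[[0, 0, 0.5], [0, 0, 1], [0, 0, 1.5], [0, 0, 2], [0, 0, 2.5], [0, 0, 3], [0, 0, 3.5], [0, 0, 4], [0, 0, 4], [0, 0, 4]], rot=[[0, 0, 0], [0, 0, 0], [0, 0, 0], [0, 0, 0], [0, 0, 0], [0, 0, 0], [0, 0, 0], [0, 0, 0], [0, 0, 0], [0, 0, 0]], grip=[0, 0, 0, 0, 0, 0, 0, 0, 0, 0])

```text
time_s: 11.65
eef_pos: [0.5564, -0.0951, 0.115]
eef_rot: [0.0, 0.816, 0.578, -0.0]
wrist_force: [-6.5, 2.5, 12.5]
opening: 0.454
grasp_force: 63.0
```

```bash
python3 -c "
from h import *
snap('wrist','w4');snap('side','s4');o=readout.get_obs();print(o['eef_pos'],o['wrist_force'],o['torque'])
a=cv2.imread('pics/w4.png')[170:350,180:400];b=cv2.imread('pics/s4.png')[130:230,260:370]
cv2.imwrite('pics/c4.png',np.hstack([cv2.resize(a,(440,360),interpolation=2),cv2.resize(b,(396,360),interpolation=2)])[:,:800])
";python3 fit.py .09 '(.556,-.096)' w4 s4
```

```text
[ 0.55632586 -0.09513874  0.11500925] [-6.57405142  1.10166252 14.08982493] [ 0.32337046  1.16367884 -0.03518041]
w4 cap (1902, array([ 0.5557, -0.0962]), 0.00031) body (916, array([ 0.5559, -0.096 ]), 0.00014) neck (590, array([ 0.5576, -0.0899]), 0.00068)
 crown z [0.1216 0.1224 0.1742]
s4 cap (168, array([ 0.5556, -0.0968]), 0.0008) body (209, array([ 0.5554, -0.0967]), 0.00053) neck (67, array([ 0.5557, -0.09  ]), 0.00106)
 crown z [0.1208 0.1224 0.1891]
```

View pics/c4.png

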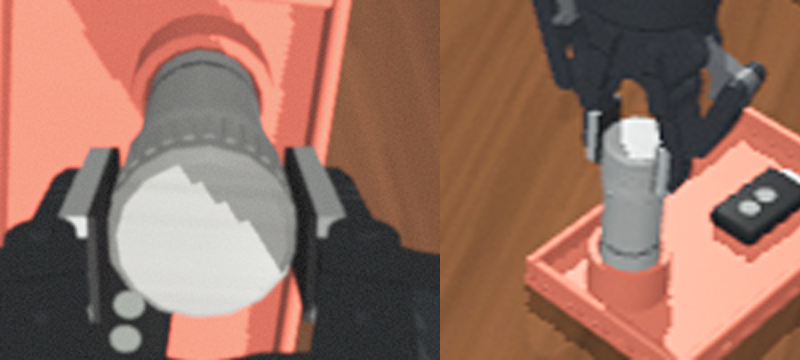

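The cap is home: the crown is at 122.4 mm against an expected 122.8 mm, it is centred within 0.3 mm, and the push is about 13 N. I'll ease the side load by 1 mm and hold.

Call:
play_rows(xyz=[[0, -0.3, 0], [0, -0.6, 0], [0, -1, 0], [0, -1, 0], [0, -1, 0], [0, -1, 0], [0, -1, 0], [0, -1, 0], [0, -1, 0], [0, -1, 0]], rot=[[0, 0, 0], [0, 0, 0], [0, 0, 0], [0, 0, 0], [0, 0, 0], [0, 0, 0], [0, 0, 0], [0, 0, 0], [0, 0, 0], [0, 0, 0]], grip=[0, 0, 0, 0, 0, 0, 0, 0, 0, 0])

```text
time_s: 13.0
eef_pos: [0.5562, -0.0951, 0.115]
eef_rot: [0.001, 0.816, 0.578, 0.001]
wrist_force: [-2.6, 0.0, 9.7]
opening: 0.449
grasp_force: 62.5
```

Call:
play_rows(xyz=[[0, 0, 0.4], [0, 0, 0.7], [0, 0, 0.7], [0, 0, 0.7], [0, 0, 0.7], [0, 0, 0.7], [0, 0, 0.7], [0, 0, 0.7], [0, 0, 0.7], [0, 0, 0.7]], rot=[[0, 0, 0], [0, 0, 0], [0, 0, 0], [0, 0, 0], [0, 0, 0], [0, 0, 0], [0, 0, 0], [0, 0, 0], [0, 0, 0], [0, 0, 0]], grip=[0, 0, 0, 0, 0, 0, 0, 0, 0, 0])

```text
time_s: 14.25
eef_pos: [0.5563, -0.0951, 0.115]
eef_rot: [0.001, 0.816, 0.578, 0.001]
wrist_force: [-5.5, 2.2, 15.2]
opening: 0.457
grasp_force: 63.0
```

The cap is home and held with a steady push of about 15 N, so I'm handing in.

```bash
python3 -c "
from bench import ctrl; print(ctrl.hand_in())"
```

```text
the job is handed in; nothing more can be done
None
```

I snapped the steel cap onto the tube and seated it on the shoulder, then handed in with the gripper still on it, pressing down with about 15 N; the hand-in returned no verdict.

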